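Return the coarse focus ring to its mark

ROBOT

A 6-joint arm with a two-finger parallel gripper is mounted at the origin on a cart in front of the work surface, level with it; the furniture and walls round the work are solid. World frame = base frame: x ahead of the robot, y to its left, z up, the work surface at z = 0. Lengths are in m, angles in degrees, forces in N, time in s.
With the tool pointing down it reaches from about 0.4 to 0.825 m from the base axis. Payload 7 kg.
Tool frame: the origin (TCP) lies on the front face of the gripper's body, between the roots of the fingers; the fingertips stand 66 mm ahead of it and the grasp point (between the pads) lies 47 mm ahead of it; z points along the fingers, y is the line along which they close (so a half turn about z gives the same grasp; the last joint's range is limited). The gripper opens to 88 mm and grips with 3 to 60 N. Pads are 19 mm wide; open, the fingers measure 130 mm over their backs; the gripper's body (78 mm by 193 mm) begins 47 mm behind the grasp point.
Start: joints at [-48.466, 20.546, 0.682, 0, -70.136, -16.507], TCP at [0.286, -0.612, 0.292] pointing down, gripper open.
Joint ranges: [-176.03, 176.03], [-82.01, 121.73], [-58.28, 71.71], [-173.87, 95.51], [-174.79, -0.11], [-173.66, 173.66]. Speed limits (degrees/s): [136.94, 136.94, 172.46, 180, 180, 180].

INTERFACE

Orientations are given as [roll, pitch, yaw] about the fixed x, y, z axes, in that order (R = Rz(yaw) Ry(pitch) Rx(roll)).
In Python, from plant import ctrl gives the robot as it stands.
- The arm moves only by the tool send_rows, never from a script. Its argument "deltas" is a list of rows, each a list of 2 entries, a list of its own where there are three numbers: the shift along the tool's x, y, z each as a share of 800 mm, from -1 to 1, then the turn about the tool's z as a share of 90 degrees, from -1 to 1. A call has exactly 5 rows; each row is the pose to reach, as a shift and turn from the pose commanded when the call began, along the tool's axes at that moment; what a row does not reach only later rows make up. A row lasts 1/12 s, in which the tool goes at most 41.7 mm and 7.16 degrees, less where a joint would pass 70% of its speed; a pose out of reach is approached as far as the arm can. A call with a number of a shift or a turn outside -1 to 1 is refused whole. A call with a gripper value outside its range is refused whole. "gripper" is the opening, from 0 (shut) to 1 (fully open), set as the call begins (left out, the last holds). The fingers move at their own pace and stop on an object; the grip force is fixed at half the most. Time passes only in rows, so rows that repeat a pose let the fingers close, or fill a call up. It gives the time, the measured TCP pose, the force, the opening and the grip force at its end, in the units of the state.
- ctrl.get_obs(): the state, without advancing time (a new reading comes with each control period).
- ctrl.snapshot(name): name is "side" or "top" or "wrist"; returns a dict with "color" (480x640x3 uint8, red, green, blue), "vertical_fov" (degrees; the focal length in pixels is half the picture's height over the tangent of half this angle, whatever the lens; pixels are square), "cx", "cy" (the principal point, pixels), "k1" (the pictures are not rectified: a ray, as slopes to the right and down, at radius r is drawn at 1 + k1 r^2 times it, then the intrinsics apply), "rvec" (rotation vector, rad) and "tvec" (3), from world to camera coordinates, as OpenCV has them. Camera axes: x right, y down, z forward; pixel columns grow to the right and rows downward; lengths in m; the calibration is good to about 2 mm. A picture is of the moment at which its call begins. There is no depth.
- ctrl.close_job(): hands the job in; it is judged then, once.
Trained networks look in a picture, given as the dict that the camera call returned (one of the last four; its "shot" number tells which), for a name from the list of things; names that differ only in an ending like _2 or _b are one class to them, and where a whole thing is asked for, a point or a joint stands for the part that bears it (a point fixed in the world has none). Each returns a list of dicts, best first, with "conf" (0 to 1); they miss things now and then, are a little off and sometimes report something else, mostly with a low value. They report only what shows in the picture. A call takes as long as a camera call.
- ctrl.boxes_of(picture, thing): "xy" ([column, row] as shares, 0 to 1, of the picture: columns of its width, rows of its height, amid what is visible of it).
- ctrl.cut_out(picture, thing): "pixels" (480x640 bool, what is visible of it) and "xy" ([column, row] as shares, 0 to 1, of the picture: columns of its width, rows of its height, amid what is visible of it).
The state is a dict: "clock": time; "joint_pos": joint angles; "qvel": joint speeds; "tau": joint torques, N m; "tool_pos": TCP position; "orientation": TCP orientation; "force": force on the tool from outside, world axes, zero at the start; "moment": the same for the moment, N m; "opening": finger opening in m; "gripper_force": force on a finger pad.
Only numpy, scipy, OpenCV 4.12 (cv2) and the standard library are available. Lean on these libraries where they do the work, as an engineer would, in place of code of your own. Each camera call takes 0.05 s, during which the arm holds its last target. There are 200 camera calls.

TASK

On the microscope's focus control (the grey box whose knob has two tiers), turn only the wide lower coarse ring until its pointer tab lines up with the long white mark on the panel. Do not turn the slim fine-focus knob on top of it, and leave the knob of the other grey box, the lamp dimmer, as it is set.

Things in the scene. Friction and masses are not known exactly. Their poses are not given: they have to be found in the camera images.
- focus_pod: Focus control: grey box 130 (x) x 120 (y) x 40 mm high, fixed to the worktop. Origin: centre of its underside, z up. The two-tier knob's axis is the box's z through the origin. The long white mark (16 x 4 mm) lies flat on the panel at the front, 40 to 56 mm from the axis towards -x of the box. Nothing else on the panel stands over 2 mm.
- coarse_ring (a joint): Black ribbed ring, lower tier of the knob: 54 mm diameter, 41 to 65 mm above the box's underside; low pointer tab (top at 45 mm) reaches 37 mm from the axis. Angle in rad: 0 = tab at the long mark; grows counter-clockwise seen from above; starts at 0.5 to 1.4, so turn it clockwise. Range -1.6 to 1.6, friction 0.06 N m, no spring, stays where left.
- fine_pointer (a point): Outer end of the dark line on top of the fine knob, 12 mm from the axis. The fine knob is the aluminium upper tier, 24 mm diameter (26 at its foot), 65 to 77 mm above the box's underside. It turns on the ring's axis, independently of the ring and very easily (0.012 N m). Must stay put.
- lamp_pointer (a point): On the lamp dimmer, a grey box of the same make and size fixed beside the focus control, left or right of it, with one plain black one-tier knob 54 mm in diameter, top 77 mm above the worktop. This point: end of the white line at the rim of the knob's top, 27 mm from its axis. Must stay put.

How it is judged (in metres and radians):
At the end, for the whole second after the job is handed in: The coarse ring is at rest with its pointer within 12 degrees (0.21 rad) of the long white mark, the fine knob's pointer is within 3 mm (about 14 degrees) and the lamp knob's pointer within 6 mm (about 13 degrees) of where it was at the start (value of joint coarse_ring between -0.21 and 0.21 rad and velocity of joint coarse_ring between -0.05 and 0.05 rad/s and distance of fine_pointer from where it was at the start of the episode below 0.003 m and distance of lamp_pointer from where it was at the start of the episode below 0.006 m); the robot touches nothing.
It fails at once if the fine knob was turned (its pointer moved more than 3 mm) (distance of fine_pointer from where it was at the start of the episode above 0.003 m).
It fails at once if the lamp knob was turned (its pointer moved more than 6 mm) (distance of lamp_pointer from where it was at the start of the episode above 0.006 m).
It also fails if it takes over 32 s, if anything falls off the work surface, if the arm or the gripper's body presses on something with over 40 N, if the wrist force passes 120 N, or if a joint passes its speed limit or range.

## Working session

There is one attempt and no reset: what is moved stays moved. The work goes in short steps, Python scripts to look and compute and a tool call to move; the robot and the scene stay as the last step left them, time stands still between calls to the robot, and variables do not carry over. Pictures are saved under pics/ and viewed, at most 10 in all, crops included, and the job is handed in when it is done.

Besides the shell and the picture viewer there is one more tool, called by a JSON object that holds its "name" and its "arguments", one argument or row to a line. send_rows: Moves the arm, as the interface text tells. Shift numbers are shares of 800 mm and turn numbers shares of 90 degrees, none past 1 either way. Its arguments: {"type":"object","properties":{"deltas":{"type":"array","items":{"type":"array"}},"gripper":{"type":"number"}},"required":["deltas"]}

```bash
mkdir -p pics
cat > h.py <<'E'
import numpy as np, cv2, json
from plant import ctrl
def K(p):
    f=240/np.tan(np.radians(p["vertical_fov"])/2); return f
def ray(p,uv):
    f=K(p); d=(np.array(uv,float)-[p["cx"],p["cy"]])/f
    s=d.copy()
    for _ in range(30): s=d/(1+p["k1"]*(s@s))
    R=cv2.Rodrigues(np.array(p["rvec"],float))[0]; t=np.array(p["tvec"],float).ravel()
    return -R.T@t, R.T@np.array([s[0],s[1],1])
def atz(p,uv,z):
    c,d=ray(p,uv); return c+d*(z-c[2])/d[2]
def proj(p,X):
    R=cv2.Rodrigues(np.array(p["rvec"],float))[0]; x=R@np.array(X,float)+np.array(p["tvec"],float).ravel()
    s=x[:2]/x[2]; s=s*(1+p["k1"]*(s@s)); return s*K(p)+[p["cx"],p["cy"]]
def save(p,n): cv2.imwrite("pics/"+n,p["color"][:,:,::-1])
E
python3 - <<'E'
from h import *
o=ctrl.get_obs(); print(o["clock"],o["tool_pos"],o["orientation"],o["opening"])
for n in ("top","side"):
    p=ctrl.snapshot(n); save(p,n+"0.png"); print(n,ray(p,(320,240)))
    for t,z in (("focus_pod",.04),("coarse_ring",.055),("fine_pointer",.077),("lamp_pointer",.077)):
        for r in ctrl.boxes_of(p,t)[:2]:
            uv=np.array(r["xy"])*[640,480]; print(t,round(r["conf"],2),uv.round(1),atz(p,uv,z).round(4))
E
```

```text
0.0 [ 0.28539423 -0.611285    0.29122834] [ 1.79905782e+02 -7.54497333e-03 -1.54979674e+02] 0.08729678909600752
top (array([ 0.35966396, -0.03929609,  0.92581037]), array([ 0.15467133,  0.0297381 , -0.98756493]))
focus_pod 0.95 [255.2 230.2] [0.5154 0.1052 0.04  ]
coarse_ring 0.98 [255.9 232.6] [0.5084 0.1013 0.055 ]
fine_pointer 0.55 [251.1 224.7] [0.5186 0.1066 0.077 ]
lamp_pointer 0.97 [395.2 251.1] [ 0.4745 -0.1426  0.077 ]
side (array([ 0.64677584, -0.7717695 ,  0.43820792]), array([-0.1404016,  0.898763 , -0.4155862]))
focus_pod 0.6 [322.8 246.2] [0.5202 0.0668 0.04  ]
coarse_ring 0.9 [320.9 234. ] [0.5153 0.0798 0.055 ]
fine_pointer 0.75 [324.4 219. ] [0.5196 0.0894 0.077 ]
lamp_pointer 0.65 [268.2 305.7] [ 0.4923 -0.1832  0.077 ]
```

Run:
```python
import cv2
a=cv2.imread("pics/top0.png")[150:330,180:460]
cv2.imwrite("pics/top0c.png",cv2.resize(a,None,fx=2.85,fy=2.85,interpolation=cv2.INTER_CUBIC))
```

```text
(no output)
```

View pics/top0c.png

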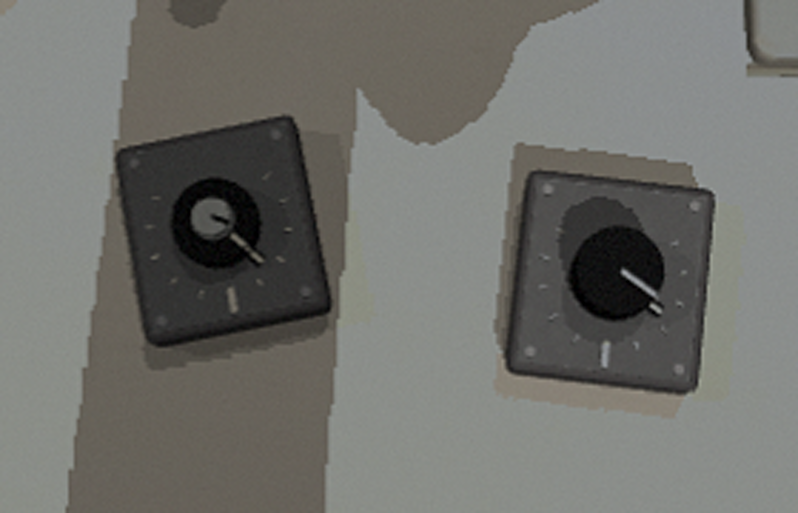

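View pics/side0.png

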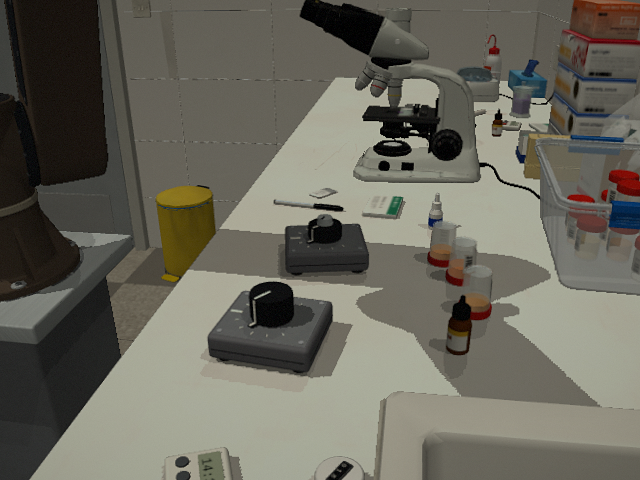

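Top crop: the focus control is the left box (corners in the crop about (118,150), (293,117), (330,310), (155,345)), with its fine knob at (212,219), tab end at (262,262) and long mark at (233,300). The lamp dimmer is the right box. The side view agrees.

Run:
```python
from h import *
p=ctrl.snapshot("top")
g=lambda x,y,z: atz(p,(180+(x+.5)/2.85-.5,150+(y+.5)/2.85-.5),z)
c=np.mean([g(*q,.037) for q in((118,150),(293,117),(330,310),(155,345))],0)
print("box",c, "fine",g(212,219,.077),"tab",g(262,262,.045),"mark",g(233,300,.04))
m=ctrl.cut_out(p,"coarse_ring")[0]; ys,xs=np.nonzero(m["pixels"]); print(len(xs),xs.min(),xs.max(),ys.min(),ys.max())
A=g(212,219,.077); a=lambda q: np.degrees(np.arctan2(*(q-A)[1::-1]))
print("ring deg",a(g(262,262,.045))-a(g(233,300,.04)), "mark dir",a(g(233,300,.04)),np.linalg.norm((g(233,300,.04)-A)[:2]),np.linalg.norm((g(262,262,.045)-A)[:2]))
C=np.array([c[0],c[1]]); o=ctrl.get_obs(); T=np.array(o["tool_pos"])
from scipy.spatial.transform import Rotation as Ro
R=Ro.from_euler("xyz",o["orientation"],degrees=True).as_matrix(); print(R.round(3))
print("to axis, tcp z .2:", R.T@(np.array([A[0],A[1],.2])-T)/.8)
```

```text
box [0.51608192 0.10022261 0.037     ] fine [0.51539947 0.10128435 0.077     ] tab [0.49399342 0.07398536 0.045     ] mark [0.47036695 0.09232076 0.04      ]
621 240 271 213 243
ring deg 40.64139234904883 mark dir -168.74258259183554 0.04591594307946126 0.03469082677485005
[[-0.906 -0.423  0.   ]
 [-0.423  0.906 -0.   ]
 [-0.    -0.    -1.   ]]
to axis, tcp z .2: [-0.63734063  0.68586945  0.11523393]
```

{"name": "send_rows", "arguments": {
  "deltas": [
    [[-0.637,0.686,0.05],0],
    [[-0.637,0.686,0.05],0],
    [[-0.637,0.686,0.05],0],
    [[-0.637,0.686,0.05],0],
    [[-0.637,0.686,0.05],0]
  ],
  "gripper": 1
}}

```text
clock: 1.02
tool_pos: [0.3494, -0.412, 0.281]
orientation: [-180.0, 0.0, -155.0]
force: [2.2, 0.2, 1.1]
opening: 0.0879
gripper_force: 0.0
```

{"name": "send_rows", "arguments": {
  "deltas": [
    [[-0.459,0.494,0.036],0],
    [[-0.459,0.494,0.036],0],
    [[-0.459,0.494,0.036],0],
    [[-0.459,0.494,0.036],0],
    [[-0.459,0.494,0.036],0]
  ]
}}

```text
clock: 1.43
tool_pos: [0.4133, -0.2137, 0.2703]
orientation: [-180.0, 0.1, -155.0]
force: [0.2, -0.5, -0.3]
opening: 0.0878
gripper_force: 0.0
```

{"name": "send_rows", "arguments": {
  "deltas": [
    [[-0.28,0.302,0.022],0],
    [[-0.28,0.302,0.022],0],
    [[-0.28,0.302,0.022],0],
    [[-0.28,0.302,0.022],0],
    [[-0.28,0.302,0.022],0]
  ]
}}

```text
clock: 1.85
tool_pos: [0.4769, -0.0154, 0.2593]
orientation: [-180.0, 0.1, -155.0]
force: [1.2, -0.2, 0.0]
opening: 0.0877
gripper_force: 0.0
```

{"name": "send_rows", "arguments": {
  "deltas": [
    [[-0.1,0.11,0.01],0],
    [[-0.1,0.11,0.01],0],
    [[-0.1,0.11,0.01],0],
    [[-0.1,0.11,0.01],0],
    [[-0.1,0.11,0.01],0]
  ]
}}

```text
clock: 2.27
tool_pos: [0.5123, 0.0978, 0.2504]
orientation: [-180.0, -0.0, -154.8]
force: [-0.2, 0.0, -0.8]
opening: 0.0881
gripper_force: 0.0
```

```bash
cat > w.py <<'E'
from h import *
import sys
from scipy.spatial.transform import Rotation as Ro
o=ctrl.get_obs(); p=ctrl.snapshot("wrist"); save(p,sys.argv[1])
print(o["clock"],o["tool_pos"],o["orientation"],o["joint_pos"],"cam",ray(p,(320,240))[0])
for t,z in (("focus_pod",.04),("coarse_ring",.055),("fine_pointer",.077)):
    for r in ctrl.cut_out(p,t)[:1]:
        ys,xs=np.nonzero(r["pixels"]); uv=np.array(r["xy"])*[640,480]; print(t,r["conf"],uv.round(1),atz(p,uv,z).round(4),xs.min(),xs.max(),ys.min(),ys.max())
E
python3 w.py w1.png
```

```text
2.2667 [0.51226847 0.0978364  0.2504027 ] [-1.79994447e+02 -4.22060207e-02 -1.54807310e+02] [ 3.23905527e+01  7.99439804e+00 -2.19928418e+01  2.54561376e-04
 -6.00553293e+01 -9.71979873e+01] cam [0.45156889 0.0687743  0.3431415 ]
focus_pod 0.73 [319.6 232.5] [0.5117 0.0952 0.04  ] 249 403 156 305
coarse_ring 0.57 [320.9 232.7] [0.5084 0.0949 0.055 ] 291 354 204 277
fine_pointer 0.71 [321.7 249.8] [0.5164 0.0995 0.077 ] 308 339 234 266
```

View pics/w1.png

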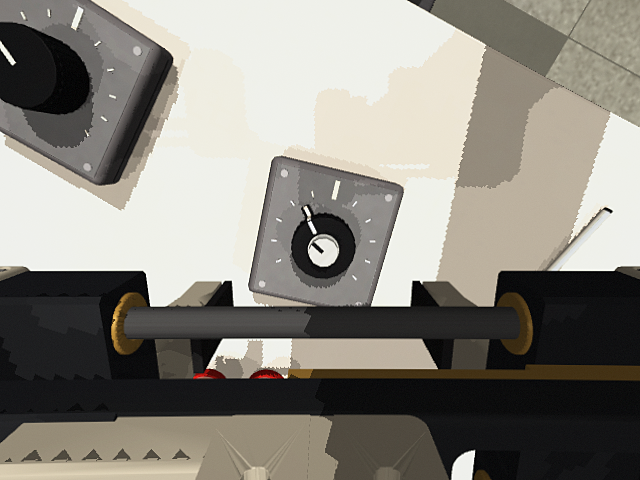

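The wrist view shows the focus control, fine knob top at (322,250), tab end at (305,207) and long mark at (336,190); the lamp knob is far away, upper left.

Run:
```python
from h import *
p=ctrl.snapshot("wrist")
A=atz(p,(322.3,250),.077); M=atz(p,(336,190),.04); B=atz(p,(305.5,206.5),.045)
c=np.mean([atz(p,q,.038) for q in((277,157),(403,186),(371,306),(249,289))],0)
a=lambda q: np.degrees(np.arctan2(*(q-A)[1::-1]))
print(A,M,B,c,a(M),a(B)-a(M),np.linalg.norm((M-A)[:2]),np.linalg.norm((B-A)[:2]))
i=p["color"][140:320,235:415]; cv2.imwrite("pics/w1c.png",cv2.resize(i,None,fx=3.3,fy=3.3,interpolation=cv2.INTER_CUBIC)[:,:,::-1])
```

```text
[0.5161509  0.09741784 0.077     ] [0.47085662 0.0895666  0.04      ] [0.49459768 0.0712597  0.045     ] [0.5141224 0.0990928 0.038    ] -170.16615236460345 40.67904318761953 0.04596971103393022 0.03389380574509413
```

View pics/w1c.png

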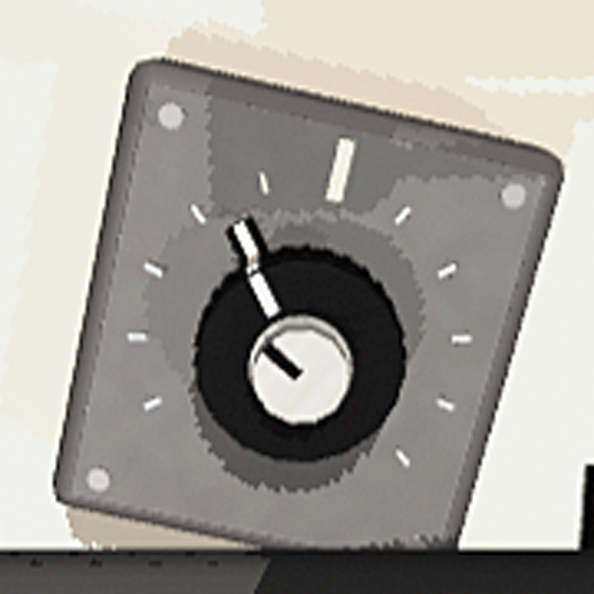

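The tab sits about 41° counter-clockwise of the mark, and the axis estimates average to (0.5155, 0.0995). Descending with the fingers straddling the ring.

{"name": "send_rows", "arguments": {
  "deltas": [
    [[-0.0045,0,0.04],0],
    [[-0.0045,0,0.08],0],
    [[-0.0045,0,0.12],0],
    [[-0.0045,0,0.15],0],
    [[-0.0045,0,0.17],0]
  ]
}}

```text
clock: 2.93
tool_pos: [0.5142, 0.096, 0.1128]
orientation: [180.0, -0.1, -155.1]
force: [-0.6, -1.5, 0.6]
opening: 0.0878
gripper_force: 0.0
```

{"name": "send_rows", "arguments": {
  "deltas": [
    [[0,0,0],0],
    [[0,0,0],0],
    [[0,0,0],0],
    [[0,0,0],0],
    [[0,0,0],0]
  ],
  "gripper": 0.68
}}

```text
clock: 3.35
tool_pos: [0.516, 0.0978, 0.1163]
orientation: [180.0, 0.1, -155.0]
force: [-0.4, -0.5, -0.2]
opening: 0.0618
gripper_force: 0.0
```

```bash
python3 w.py w2.png
```

```text
3.35 [0.5159582  0.09779323 0.11625904] [ 1.79987980e+02  1.48014846e-01 -1.54980314e+02] [ 3.21584264e+01  1.72178377e+01 -3.08266639e+01  9.70154889e-03
 -4.18071376e+01 -9.71459484e+01] cam [0.45491925 0.06876209 0.20878628]
focus_pod 0.67 [327.  240.1] [0.4909 0.0887 0.04  ] 214 468 147 369
coarse_ring 0.94 [323.3 283. ] [0.5075 0.0943 0.055 ] 270 384 233 367
fine_pointer 0.59 [325.5 303. ] [0.5075 0.0952 0.077 ] 303 352 290 355
```

View pics/w2.png

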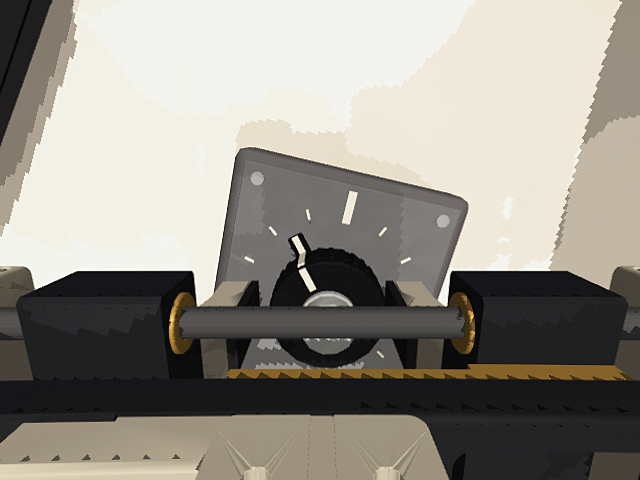

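The fingers straddle the ring (columns 270–384); the finger gap centre at about 323 lies roughly 1.5–2 mm left of the ring centre at 327. I'll nudge by that and close.

{"name": "send_rows", "arguments": {
  "deltas": [
    [[0,0.002,0],0],
    [[0,0.002,0],0],
    [[0,0.002,0],0],
    [[0,0.002,0],0],
    [[0,0.002,0],0]
  ],
  "gripper": 0.5
}}

```text
clock: 3.97
tool_pos: [0.5144, 0.0999, 0.1151]
orientation: [180.0, 0.0, -155.0]
force: [-4.4, 4.3, 3.6]
opening: 0.0534
gripper_force: 30.0
```

{"name": "send_rows", "arguments": {
  "deltas": [
    [[0,0,0],0.02],
    [[0,0,0],0.05],
    [[0,0,0],0.08],
    [[0,0,0],0.11],
    [[0,0,0],0.14]
  ]
}}

```text
clock: 4.38
tool_pos: [0.5142, 0.1005, 0.1151]
orientation: [179.9, 0.0, -167.7]
force: [-7.3, 9.8, 5.0]
opening: 0.0532
gripper_force: 30.0
```

```bash
python3 w.py w3.png
```

```text
4.3833 [0.51418853 0.10047536 0.11508466] [ 1.79896246e+02  2.28748321e-02 -1.67690734e+02] [  32.47393373   17.26892962  -30.90386933   -0.13436998  -41.77004039
 -110.06447558] cam [0.44853474 0.08562798 0.20773602]
focus_pod 0.58 [319.6 240.1] [0.4881 0.0936 0.04  ] 202 444 168 369
coarse_ring 0.97 [320.8 287.9] [0.5073 0.0984 0.055 ] 265 379 234 368
fine_pointer 0.79 [321.3 339.7] [0.5215 0.1017 0.077 ] 297 347 293 357
```

View pics/w3.png

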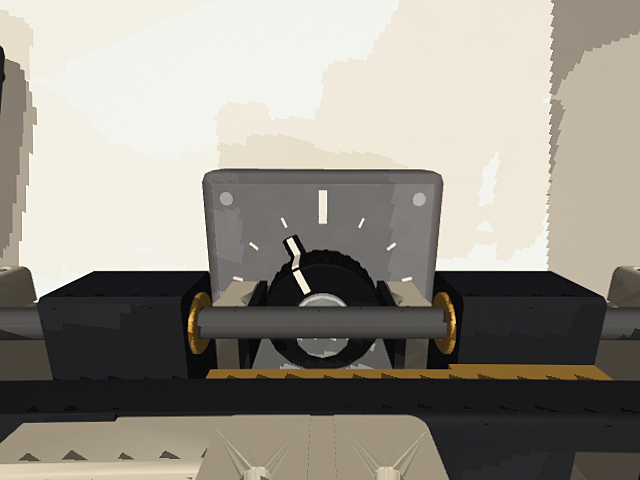

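The tab kept its place in the image at (292,240) while the panel swung round, with the mark now at (322,207), so the ring turns with the gripper. About 28° remain.

{"name": "send_rows", "arguments": {
  "deltas": [
    [[0,0,0],0.06],
    [[0,0,0],0.12],
    [[0,0,0],0.18],
    [[0,0,0],0.25],
    [[0,0,0],0.31]
  ]
}}

```text
clock: 5.0
tool_pos: [0.5143, 0.1019, 0.1151]
orientation: [179.8, -0.0, 164.2]
force: [-10.4, 18.8, 4.0]
opening: 0.0533
gripper_force: 30.0
```

{"name": "send_rows", "arguments": {
  "deltas": [
    [[0,0,0],0],
    [[0,0,0],0],
    [[0,0,0],0],
    [[0,0,0],0],
    [[0,0,0],0]
  ]
}}

```text
clock: 5.42
tool_pos: [0.5143, 0.1019, 0.1151]
orientation: [179.8, -0.0, 164.5]
force: [-10.0, 18.2, 5.2]
opening: 0.0532
gripper_force: 30.0
```

```bash
python3 w.py w4.png
```

```text
5.4167 [0.51428565 0.1019293  0.11509838] [ 1.79772157e+02 -1.63267823e-02  1.64538810e+02] [  32.56356989   17.26882251  -30.85509095   -0.24722862  -41.71788411
 -137.84048085] cam [0.44945092 0.11947873 0.20780071]
focus_pod 0.62 [319.5 246. ] [0.4911 0.1075 0.04  ] 166 435 132 368
coarse_ring 0.65 [316.1 286. ] [0.5058 0.1018 0.055 ] 264 379 234 368
fine_pointer 0.55 [323.6 340.1] [0.522  0.1009 0.077 ] 297 347 292 357
```

View pics/w4.png

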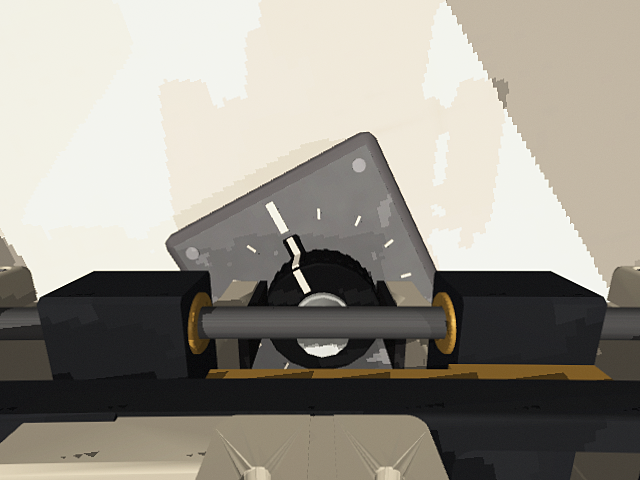

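The tab at (292,240) now lines up with the long mark at (277,217). I'll relax the side load, open and lift.

{"name": "send_rows", "arguments": {
  "deltas": [
    [[0.0005,0.001,0],0],
    [[0.001,0.002,0],0],
    [[0.001,0.002,0],0],
    [[0.001,0.002,0],0],
    [[0.001,0.002,0],0]
  ]
}}

```text
clock: 6.03
tool_pos: [0.5142, 0.1022, 0.1151]
orientation: [179.9, 0.0, 164.5]
force: [-4.5, 8.2, 3.2]
opening: 0.0537
gripper_force: 30.0
```

{"name": "send_rows", "arguments": {
  "deltas": [
    [[0,0,0],0],
    [[0,0,0],0],
    [[0,0,0],0],
    [[0,0,0],0],
    [[0,0,0],0]
  ],
  "gripper": 1
}}

```text
clock: 6.45
tool_pos: [0.5142, 0.1006, 0.1148]
orientation: [-180.0, -0.0, 164.5]
force: [0.3, 0.7, -0.0]
opening: 0.0809
gripper_force: 0.0
```

{"name": "send_rows", "arguments": {
  "deltas": [
    [[0,0,-0.03],0],
    [[0,0,-0.07],0],
    [[0,0,-0.11],0],
    [[0,0,-0.15],0],
    [[0,0,-0.18],0]
  ]
}}

```text
clock: 6.87
tool_pos: [0.5146, 0.1006, 0.2617]
orientation: [179.9, 0.1, 164.5]
force: [0.4, 1.4, -0.1]
opening: 0.0876
gripper_force: 0.0
```

```bash
python3 w.py w5.png
python3 - <<'E'
import cv2
i=cv2.imread("pics/w5.png")[120:330,210:450]; cv2.imwrite("pics/w5c.png",cv2.resize(i,None,fx=2.8,fy=2.8,interpolation=cv2.INTER_CUBIC))
E
```

```text
6.8667 [0.51464415 0.10062999 0.26165678] [1.79930447e+02 1.05810865e-01 1.64524070e+02] [ 3.25384490e+01  7.62049365e+00 -2.08635612e+01  3.65901751e-02
 -6.13934690e+01 -1.38031799e+02] cam [0.44970483 0.1185156  0.35421982]
focus_pod 0.79 [322.9 227.7] [0.5121 0.1029 0.04  ] 237 406 142 306
coarse_ring 0.63 [318.2 226.3] [0.5068 0.1    0.055 ] 292 354 198 269
```

View pics/w5c.png

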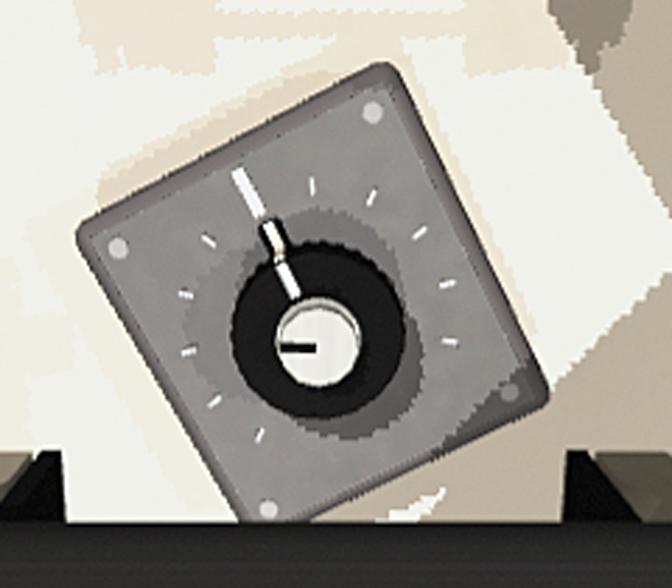

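The tab at (272,235) lines up with the mark at (248,192). The fine line has swung in the image only as much as the camera turned, so the fine knob did not move.

```bash
python3 -c "
from plant import ctrl
print(ctrl.close_job())"
```

```text
the job is handed in; nothing more can be done
None
```

I turned the coarse ring about 41° clockwise and its tab now lines up with the long white mark; the fine knob shows no movement in the images, the gripper never went near the lamp knob, and the job is handed in (no verdict was returned).

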